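# Charge the earbuds whose case is hidden behind the tea canister

### The arm

A 7-joint arm with a two-finger parallel gripper is mounted at the origin on the work surface; the furniture and walls round the work are solid. World frame = base frame: x ahead of the robot, y to its left, z up, the work surface at z = 0. Lengths are in mm, angles in rad, forces in N, time in s.
With the tool pointing down it reaches from about 400 to 850 mm from the base axis. Payload 6.9 kg.
Tool frame: the origin (TCP) lies between the finger pads; the fingertips stand 11 mm ahead of it and the grasp point (between the pads) lies 8 mm behind it (manip.finger_overhang is the z of the fingertips in the tool frame, in mm); z points along the fingers, y is the direction in which the jaws open and shut (so a half turn about z gives the same grasp; the last joint's range is limited). The gripper opens to 85 mm and grips with 20 to 120 N. Pads are 22 mm wide; open, the fingers measure 114 mm over their backs; the gripper's body (76 mm by 85 mm) begins 54 mm behind the grasp point. The pads swing forward as they close: fully open they stand 13 mm farther back than shut.
Start: joints at [1.417, 0.507, -0.238, 1.5, 0.126, 1.149, -0.155], TCP at [160.525, -604.023, 242.275] pointing down, gripper open.
Joint ranges: [-3.08, 3.08], [-0.24, 2.05], [-1.43, 1.35], [0, 2.5], [-1.52, 4.66], [0.17, 1.96], [-2.89, 2.89]. Speed limits (rad/s): [2.39, 2.39, 3.14, 3.14, 3.14, 3.14, 3.14].

### API

Orientations are given as a rotation vector (axis times angle).
In Python, from rig import manip gives the robot as it stands. Calls block until the motion is done:
- manip.reach(position, orientation): joint-space move of the TCP to a pose.
- manip.move_linear(position, orientation=None, vel=150, threshold=None): straight line of the TCP; orientation=None keeps the orientation; vel is the mean speed in mm/s. With threshold (N) it stops when the force on the tool has changed by that much, and returns True; else False.
- manip.goto_joints(angles): joint-space move.
- manip.move_gripper(opening, newtons=None): finger opening in mm; newtons is the grip in N (None keeps the last); returns when the fingers have stopped.
- manip.wait(seconds).
- manip.ik(position, orientation): joint angles nearest the present ones, or None.
- manip.observe(): the state.
- manip.read_camera(name): name is "scene" or "top"; returns the picture (400x640x3 uint8, red, green, blue); there is no depth.
- manip.camera_params(name): a dict with "camera_matrix" (3x3 intrinsics, pixels), "extrinsics" (4x4, takes a point from world to camera coordinates). Camera axes: x right, y down, z forward; pixel columns grow to the right and rows downward; lengths in mm; the calibration is good to about 2 mm. A picture is of the moment at which its call begins. camera_params takes no time and is no camera call.
A pose or a line that the arm cannot do raises manip.MotionError and nothing moves.
- manip.finish_job(): hands the job in, once; it reports no verdict.
The state is a dict: "time_s": time; "joint_positions": joint angles; "joint_vel": joint speeds; "joint_efforts": joint torques, N m; "ee_pos": TCP position; "tcp_rot": TCP orientation; "ft_force": force on the tool from outside, world axes, zero at the start; "ft_torque": the same for the moment, N m; "finger_gap": finger opening in mm.
Only numpy, scipy, OpenCV 4.12 (cv2) and the standard library are available. Lean on these libraries where they do the work, as an engineer would, in place of code of your own. Each camera call takes 0.05 s, during which the arm holds its last target.

### The job

My white earbud case has ended up behind the steel tea canister on the desk shelf and needs charging. Stand the canister aside, keeping it upright, lay the case lid up on the middle of the round black charging pad, then stand the canister back on the middle of its round blue mat.

Things in the scene. Friction and masses are not known exactly. Their poses are not given: they have to be found in the camera images.
- canister: Round steel tea canister with dark bands, loose, about 0.2 to 0.3 kg, body 68 mm across and 72 mm tall; on top a black lid, fixed to it, 50 mm across, from 72 to 104 mm above the origin: grip it there from above, at any heading. Stands on the blue mat at the start. Origin: centre of its underside; z up.
- felt_mat: Round blue felt mat, 84 mm across, 4 mm thick, fixed on the desk shelf; the canister belongs on it. Origin: centre of its underside, at the height of the shelf's top; z up; +x points to the window wall. The earbud case lies on the shelf right behind the canister, its centre about 69 mm from the mat's centre along +x, so no gripper fits round it while the canister stands there.
- earbud_case: White oval earbud case, loose, 0.05 kg, lid shut (it does not open), 46 mm along its x, 60 mm along its y, 25 mm tall, lying flat on the desk shelf at the start. Origin: centre of its underside; z up. Grip it across the 46 mm.
- charging_pad: Round black charging pad, grey ring on top, 96 mm across, 9 mm thick, fixed on the desk shelf, 0.19 to 0.37 m left or right of the mat. Origin: centre of underside; z up. The shelf (wooden, top 0.22 m above the desk, 158 mm deep) is free halfway between pad and mat, room for the canister. A screen 0.55 m tall stands between robot and shelf, 0.19 m from the base axis, 0.16 m from the shelf (its 0.36 m column 40 mm).
Things that resemble listed ones, but are neither listed nor needed, are in the scene too. Leave any yellow look-alike of the canister alone.

How it is judged (in metres and radians):
On the way, in this order (a step that is already met when the one before it is completed fails the run):
1. the canister stands aside, off its mat, upright and let go (horizontal distance between canister and felt_mat above 0.08 m and angle between canister's own z axis and vertical below 0.15 rad and linear speed of canister below 0.02 m/s and contact force between the fingers and canister below 0.3 N), for 0.2 s.
2. the earbud case lies lid up on the charging pad, let go, the canister still off its mat (horizontal distance between earbud_case and charging_pad below 0.02 m and height (world z) of earbud_case between 0.226 and 0.233 m and angle between earbud_case's own z axis and vertical below 0.17 rad and contact force between the fingers and earbud_case below 0.3 N and horizontal distance between canister and felt_mat above 0.06 m), for 0.2 s.
At the end, for the whole second after the job is handed in: The earbud case lies flat and lid up on the charging pad, centred within 20 mm; the canister stands upright on its blue mat, centred within 20 mm; both at rest (horizontal distance between earbud_case and charging_pad below 0.02 m and height (world z) of earbud_case between 0.226 and 0.233 m and angle between earbud_case's own z axis and vertical below 0.17 rad and horizontal distance between canister and felt_mat below 0.02 m and height (world z) of canister between 0.221 and 0.228 m and angle between canister's own z axis and vertical below 0.1 rad and linear speed of each of canister, earbud_case below 0.02 m/s); the robot touches nothing.
It fails at once if the canister is tipped over (angle between canister's own z axis and vertical above 0.6 rad).
It also fails if it takes over 64 s, if anything falls off the work surface, if the arm or the gripper's body presses on something with over 40 N, if the wrist force passes 120 N, or if a joint passes its speed limit or range.

## Working session

There is one attempt and no reset: what is moved stays moved. The work goes in short steps, each a Python script; the robot and the scene stay as the last script left them, time stands still between calls to the robot, and variables do not carry over. Pictures are saved under pics/ and viewed, and the job is handed in when it is done.

```bash
ls; mkdir -p pics; python3 - <<'E'
from rig import manip
import cv2
for n in("scene","top"):
    im=manip.read_camera(n); cv2.imwrite(f"pics/{n}0.png",im[:,:,::-1])
    p=manip.camera_params(n); print(n,p["camera_matrix"],p["extrinsics"])
print(manip.observe(), manip.finger_overhang)
E
```

```text
pics
scene [[418.77956712   0.         315.61162128]
 [  0.         418.77956712 202.13335703]
 [  0.           0.           1.        ]] [[-9.33001659e-01  3.59750397e-01  9.35713645e-03  4.02401788e+02]
 [ 2.40076724e-01  6.41580443e-01 -7.28517468e-01  1.39111439e+02]
 [-2.68087804e-01 -6.77461576e-01 -6.84963315e-01  1.00400806e+03]
 [ 0.00000000e+00  0.00000000e+00  0.00000000e+00  1.00000000e+00]]
top [[395.99876387   0.         312.19588583]
 [  0.         395.99876387 198.95252961]
 [  0.           0.           1.        ]] [[-1.08712486e-01 -9.94070596e-01 -2.29032241e-03 -1.42477400e+02]
 [-9.74273543e-01  1.07004448e-01 -1.98345940e-01  4.10734627e+02]
 [ 1.97414941e-01 -1.93312797e-02 -9.80129401e-01  9.34546500e+02]
 [ 0.00000000e+00  0.00000000e+00  0.00000000e+00  1.00000000e+00]]
{'time_s': 0.1, 'joint_positions': array([ 1.4165175 ,  0.50825908, -0.23749942,  1.50101497,  0.12572966,
        1.14888311, -0.15483105]), 'joint_vel': array([ 0.00132422, -0.00292281, -0.00040077, -0.00270252, -0.00185553,
       -0.00132979,  0.0003053 ]), 'joint_efforts': array([-4.46572827e-03, -6.21835256e+01, -2.19415762e+00, -2.50208080e+01,
        1.25524204e-02,  7.84339471e-03, -1.50110060e-05]), 'ee_pos': array([ 160.33943048, -603.65216928,  241.51834958]), 'tcp_rot': array([-3.11359719e+00, -4.06654186e-01,  4.23396789e-04]), 'ft_force': array([ 0.819157  , -0.23967282,  0.2450839 ]), 'ft_torque': array([ 0.02468175,  0.05650157, -0.01761244]), 'finger_gap': 85.57922307797249} 11.0
```

View pics/scene0.png

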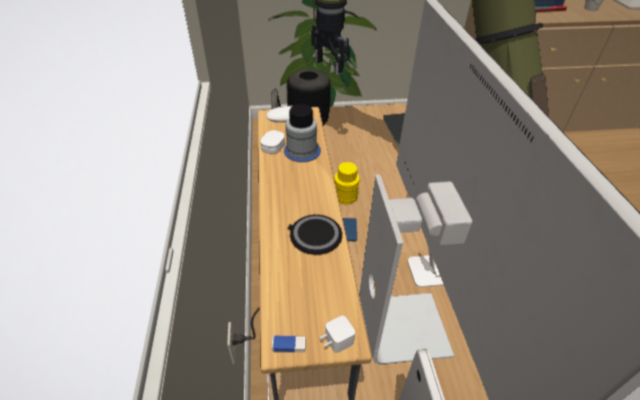

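View pics/top0.png

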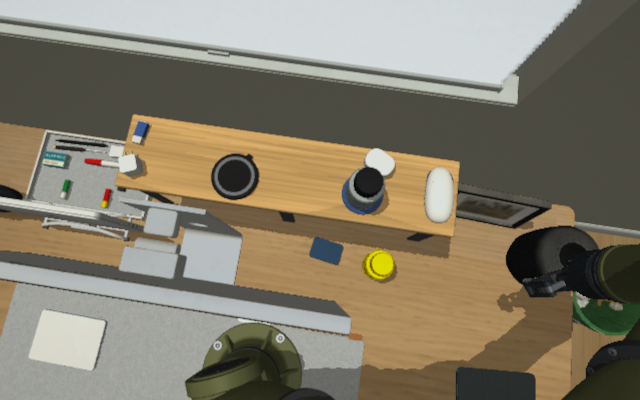

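```bash
cat > h.py <<'E'
from rig import manip
import numpy as np, cv2
def P(n):
    p=manip.camera_params(n); return np.array(p["camera_matrix"]),np.array(p["extrinsics"])
def back(n,uv,z):
    K,E=P(n); R,t=E[:3,:3],E[:3,3]
    d=R.T@np.linalg.inv(K)@np.array([uv[0],uv[1],1.]); c=-R.T@t
    return c+d*(z-c[2])/d[2]
def proj(n,p):
    K,E=P(n); q=K@(E[:3,:3]@np.asarray(p,float)+E[:3,3]); return q[:2]/q[2]
def pic(n,f,box=None,s=1):
    im=manip.read_camera(n)[:,:,::-1].copy()
    if box: x0,y0,x1,y1=box; im=im[y0:y1,x0:x1]
    im=cv2.resize(im,None,fx=s,fy=s,interpolation=cv2.INTER_CUBIC); cv2.imwrite(f"pics/{f}.png",im)
E
python3 - <<'E'
from h import *
a=cv2.imread("pics/top0.png");b=cv2.imread("pics/scene0.png")
cv2.imwrite("pics/c1.png",cv2.resize(a[130:250,200:480],None,fx=2.8,fy=2.8,interpolation=2))
cv2.imwrite("pics/c2.png",cv2.resize(b[90:270,240:380],None,fx=3.3,fy=3.3,interpolation=2))
for n,uv,z in [("top",(235,176),229),("scene",(316,233),229),("top",(369,180),328),("scene",(301,115),328),("top",(380,162),245),("scene",(272,139),245),("top",(363,196),224),
 ("top",(132,116),220),("top",(460,162),220),("top",(453,235),220),("top",(115,186),220),("top",(0,250),550),("top",(350,320),550),("top",(362,330),550),("scene",(415,0),550)]:
    print(n,uv,back(n,uv,z).round(0))
E
```

```text
top (235, 176) [418. -34. 229.]
scene (316, 233) [422. -28. 229.]
top (369, 180) [ 358. -283.  328.]
scene (301, 115) [ 367. -259.  328.]
top (380, 162) [ 411. -324.  245.]
scene (272, 139) [ 417. -315.  245.]
top (363, 196) [ 351. -284.  224.]
top (132, 116) [574. 173. 220.]
top (460, 162) [ 400. -491.  220.]
top (453, 235) [ 255. -450.  220.]
top (115, 186) [427. 210. 220.]
top (0, 250) [270. 179. 550.]
top (350, 320) [ 153. -203.  550.]
top (362, 330) [ 141. -214.  550.]
scene (415, 0) [ 181. -195.  550.]
```

View pics/c1.png

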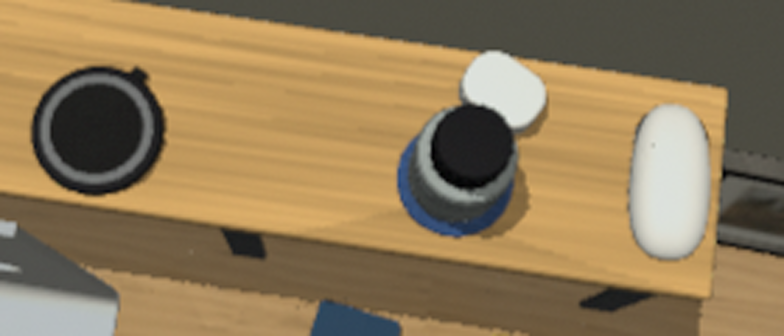

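View pics/c2.png

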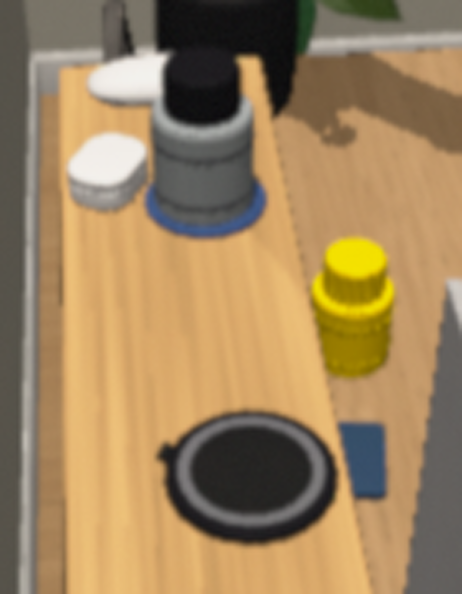

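```bash
cat >> h.py <<'E'
def circ(c,r,z,n=72):
    a=np.linspace(0,2*np.pi,n); return np.c_[c[0]+r*np.cos(a),c[1]+r*np.sin(a),np.full(n,z)]
def stadium(c,yaw,z):
    # 46 x 60 oval
    a=np.linspace(0,2*np.pi,73); p=np.c_[23*np.cos(a),23*np.sin(a)]; p[:,1]+=7*np.sign(np.sin(a))
    R=np.array([[np.cos(yaw),-np.sin(yaw)],[np.sin(yaw),np.cos(yaw)]]); q=p@R.T+np.asarray(c)[:2]
    return np.c_[q,np.full(len(q),z)]
def overlay(n,curves,f,box,s,src=None):
    im=src if src is not None else manip.read_camera(n)[:,:,::-1]
    x0,y0,x1,y1=box; im=cv2.resize(im[y0:y1,x0:x1].copy(),None,fx=s,fy=s,interpolation=2)
    cols=[(0,0,255),(0,255,0),(255,0,255),(255,255,0),(0,165,255)]
    for i,c in enumerate(curves):
        q=np.array([proj(n,p) for p in c]); q=((q+.5-[x0,y0])*s-.5).astype(int)
        cv2.polylines(im,[q.reshape(-1,1,2)],False,cols[i%5],1)
    cv2.imwrite(f"pics/{f}.png",im)
E
cat > m.py <<'E'
from h import *
from scipy.optimize import least_squares
T=cv2.imread("pics/top0.png");S=cv2.imread("pics/scene0.png")
I={"top":T,"scene":S}
# pad: dark comp -> outer hull ellipse centre vs. model
def ell(n,mask):
    cs,_=cv2.findContours(mask.astype(np.uint8),0,1); c=max(cs,key=cv2.contourArea); 
    return cv2.fitEllipse(cv2.convexHull(c))
def crop(n,b,f):
    m=np.zeros(I[n].shape[:2],bool); x0,y0,x1,y1=b; m[y0:y1,x0:x1]=f(I[n][y0:y1,x0:x1].astype(int)); return m
f=lambda a:a.max(2)<150
fd=lambda a:(a.max(2)-a.min(2)<25)
for n,b in(("top",(208,150,262,202)),("scene",(290,212,345,253))):
    e=ell(n,crop(n,b,fd)); print("pad",n,e,[back(n,e[0],z).round(1) for z in(220,229)])
for n,b in(("top",(350,164,388,200)),("scene",(285,100,318,122))):
    m=crop(n,b,lambda a:a.max(2)<45); ys,xs=np.nonzero(m); print("lid",n,xs.min(),xs.max(),ys.min(),ys.max())
for n,b in(("top",(362,145,398,180)),("scene",(258,128,287,156))):
    m=crop(n,b,lambda a:a.min(2)>(195)); ys,xs=np.nonzero(m); print("case",n,xs.min(),xs.max(),ys.min(),ys.max(),xs.mean(),ys.mean(),back(n,(xs.mean(),ys.mean()),245).round(1))
E
python3 m.py
```

```text
pad top ((235.0170135498047, 175.77816772460938), (44.403343200683594, 48.49687194824219), 51.47671890258789) [array([421.4, -32.5, 220. ]), array([418.9, -34.1, 229. ])]
pad scene ((315.3427429199219, 233.99740600585938), (38.15149688720703, 51.91989517211914), 93.31841278076172) [array([420.9, -34. , 220. ]), array([424. , -26.3, 229. ])]
lid top 354 382 167 197
lid scene 288 317 100 121
case top 366 393 149 174 379.70772442588725 160.77453027139876 [ 413.6 -323.3  245. ]
case scene 261 283 131 145 271.9047619047619 137.96825396825398 [ 416. -319.  245.]
```

```bash
python3 - <<'E'
from h import *
print(back("top",(368.5,181.8),328),back("scene",(301,110.4),328))
T=cv2.imread("pics/top0.png");S=cv2.imread("pics/scene0.png")
pad=(420,-33); can=(353,-281); case=(415,-316); yaw=-0.255
print(pad,)
C=[circ(pad,48,229),circ(can,25,328),circ(can,42,224),stadium(case,yaw,242),circ(can,34,296),stadium(case,yaw,220)]
overlay("top",C,"o1",(200,130,480,250),2.8,T)
overlay("scene",C,"o2",(240,90,380,270),3.3,S)
E
```

```text
[ 354.51586664 -281.32818883  328.        ] [ 360.58207006 -276.29494994  328.        ]
(420, -33)
```

View pics/o1.png

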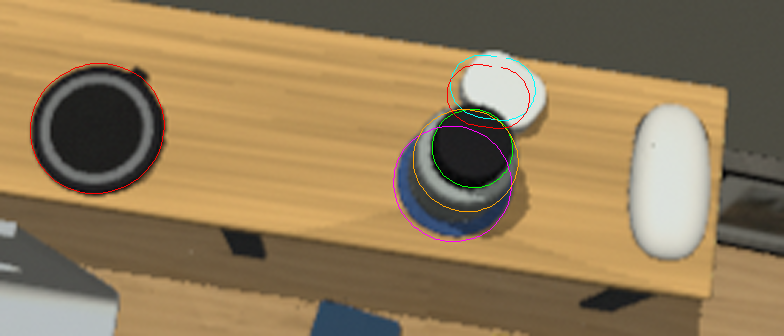

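View pics/o2.png

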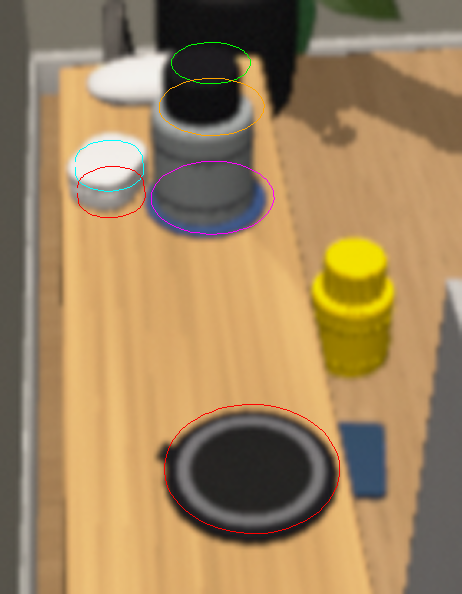

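```bash
cat > fit.py <<'E'
from h import *
from scipy.optimize import minimize
def sil(n,curves):
    q=np.vstack([[proj(n,p) for p in c] for c in curves]).astype(np.float32)
    m=np.zeros((400*4,640*4),np.uint8); h=cv2.convexHull(q); cv2.fillConvexPoly(m,((h+.5)*4-.5).astype(np.int32),1)
    return cv2.resize(m.astype(np.float32),(640,400),interpolation=cv2.INTER_AREA)
def fitobj(n,img,mask,ignore,curvef,x0,step):
    def cost(x): return (np.abs(sil(n,curvef(x))-mask)*(~ignore)).sum()
    best=None
    for s in step:
        r=minimize(cost,s,method="Nelder-Mead",options=dict(initial_simplex=np.array([s]+[np.array(s)+d for d in np.diag(x0)]),xatol=.05,fatol=.5))
        if best is None or r.fun<best.fun: best=r
    return best
if __name__=="__main__":
    I={"top":cv2.imread("pics/top0.png").astype(int),"scene":cv2.imread("pics/scene0.png").astype(int)}
    case=lambda x:[stadium(x,x[2],220+3),stadium(x,x[2],220+20),]
    for n,b,inn in(("top",(362,145,402,182),lambda a:a.min(2)>150),("scene",(256,124,290,158),lambda a:(a.min(2)>115)&(a.max(2)-a.min(2)<45))):
        a=I[n]; box=np.zeros((400,640),bool); box[b[1]:b[3],b[0]:b[2]]=1
        can=sil(n,[circ((356,-280),37,224),circ((356,-280),37,298),circ((356,-280),27,330)])>0
        m=(inn(a)&box); cc,l=cv2.connectedComponents((m&~can).astype(np.uint8)); k=max(range(1,cc),key=lambda i:(l==i).sum()); m=l==k
        ig=can
        r=fitobj(n,a,m.astype(float),ig,case,(5,5,.3),[(417,-318,y) for y in(-1.4,-.8,-.3,.2,.7,1.2)]); print("case",n,r.x,r.fun,m.sum())
    for n,b in(("top",(205,148,264,204)),("scene",(286,208,346,256))):
        a=I[n]; box=np.zeros((400,640),bool); box[b[1]:b[3],b[0]:b[2]]=1
        m=(a.max(2)-a.min(2)<25)&box; m=cv2.morphologyEx(m.astype(np.uint8),cv2.MORPH_OPEN,np.ones((7,7)))
        r=fitobj(n,a,m.astype(float),~box,lambda x:[circ(x,48,220),circ(x,48,229)],(5,5),[(420,-33)]); print("pad",n,r.x,r.fun,m.sum())
    C=lambda x:[circ(x,42,220),circ(x,42,224),circ(x,34,224),circ(x,34,296),circ(x,25,328)]
    for n,b in(("top",(338,162,390,218)),("scene",(282,104,325,164))):
        a=I[n]; z=a.astype(np.float32)
        m=((a[:,:,2]-a[:,:,0])<20)&(a.max(2)<170)  # not wood/white
        box=np.zeros((400,640),bool); box[b[1]:b[3],b[0]:b[2]]=1
        m=(m&box); r=fitobj(n,a,m.astype(float),~box,C,(5,5),[(354,-281)]); print("can+mat",n,r.x,r.fun,m.sum())
        cv2.imwrite(f"pics/mk_{n}.png",m.astype(np.uint8)*255)
E
python3 fit.py
```

```text
Traceback (most recent call last):
  File "fit.py", line 22, in <module>
    r=fitobj(n,a,m.astype(float),ig,case,(5,5,.3),[(417,-318,y) for y in(-1.4,-.8,-.3,.2,.7,1.2)]); print("case",n,r.x,r.fun,m.sum())
  File "fit.py", line 11, in fitobj
    r=minimize(cost,s,method="Nelder-Mead",options=dict(initial_simplex=np.array([s]+[np.array(s)+d for d in np.diag(x0)]),xatol=.05,fatol=.5))
  File "fit.py", line 8, in cost
    def cost(x): return (np.abs(sil(n,curvef(x))-mask)*(~ignore)).sum()
                                ~~~^^^^^^^^^^^^^
  File "fit.py", line 4, in sil
    q=np.vstack([[proj(n,p) for p in c] for c in curves]).astype(np.float32)
                  ~~~~^^^^^
  File "h.py", line 10, in proj
    K,E=P(n); q=K@(E[:3,:3]@np.asarray(p,float)+E[:3,3]); return q[:2]/q[2]
        ~^^^
  File "h.py", line 4, in P
    p=manip.camera_params(n); return np.array(p["camera_matrix"]),np.array(p["extrinsics"])
ValueError: time passes only in moves, steps and waits
```

Too many calibration calls; cache them.

```bash
sed -i 's/^def P(n):/import functools\n@functools.lru_cache(None)\ndef P(n):/' h.py; python3 fit.py; python3 -c "
from h import *; print(manip.observe()['time_s'])"
```

```text
case top [ 413.92969108 -324.12084558    2.36793331] 32.9375 516
case scene [ 414.42841756 -325.56633521   -0.70242388] 43.0625 402
pad top [420.33653259 -33.30261993] 155.9375 1658
pad scene [420.06574035 -35.35997021] 267.875 1542
can+mat top [ 356.59050369 -283.38195419] 95.5625 1610
can+mat scene [ 358.44992065 -285.24049377] 340.125 1724
0.1
```

```bash
python3 - <<'E'
from h import *
S=cv2.imread("pics/scene0.png"); T=cv2.imread("pics/top0.png")
cv2.imwrite("pics/d1.png",cv2.resize(S[60:200,190:330],None,fx=4.2,fy=4.2,interpolation=2))
cv2.imwrite("pics/d2.png",cv2.resize(T[60:280,330:600],None,fx=2.6,fy=2.6,interpolation=2))
E
```

```text
(no output)
```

View pics/d1.png

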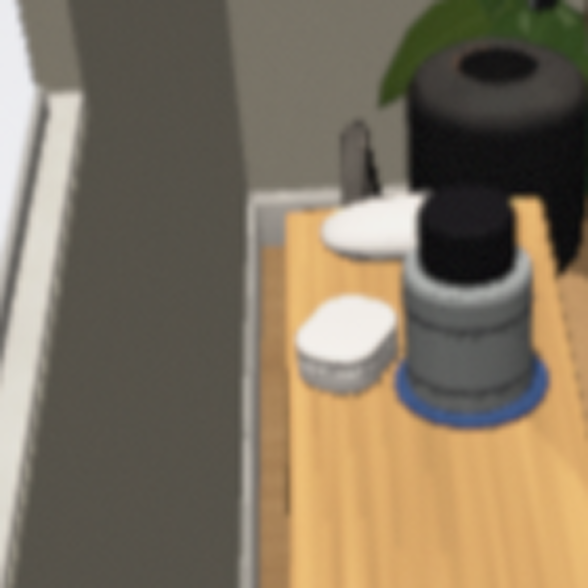

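View pics/d2.png

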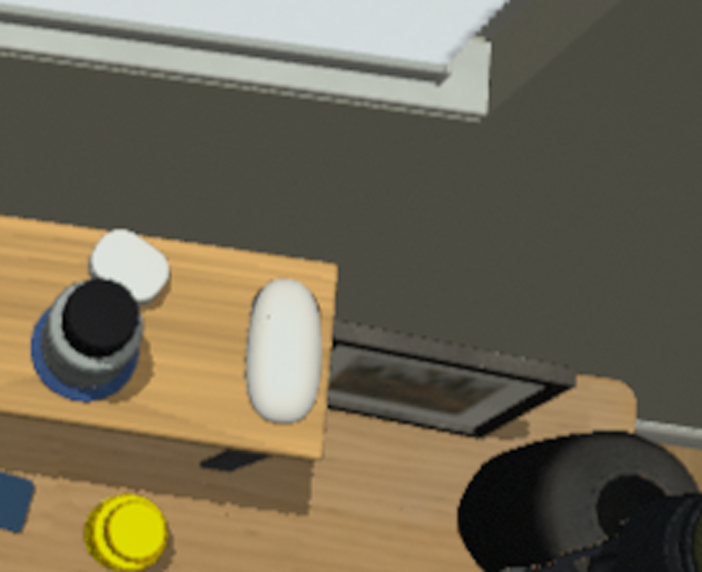

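```bash
python3 - <<'E'
from h import *
n=np.array([.967,-.253]); c=np.array([414,-325.])
for uv,z in [((251,179),0),((248,179),20),((252,120),0),((249,350),0),((249,350),20)]:
    p=back("scene",uv,z); print(p.round(0),"dist beyond case",(n@(p[:2]-c)).round(0))
for cam,uv,z in [("scene",(259,179),220),("scene",(259,120),220),("top",(400,156.5),220),("top",(458,161.5),220),("top",(160,119.5),220)]:
    p=back(cam,uv,z); print("shelf",p.round(0),(n@(p[:2]-c)).round(0))
for z in (400,500,600,700,800): 
  p=back("top",(515,105),z); q=back("scene",(203,85),z); print(z,p.round(0),q.round(0),(n@(p[:2]-c)).round(0),(n@(q[:2]-c)).round(0))
E
```

```text
[ 444. -488.    0.] dist beyond case 70.0
[ 456. -467.   20.] dist beyond case 77.0
[ 361. -793.    0.] dist beyond case 67.0
[582.  23.   0.] dist beyond case 74.0
[583.  34.  20.] dist beyond case 72.0
shelf [ 475. -220.  220.] 33.0
shelf [ 415. -440.  220.] 30.0
shelf [ 425. -371.  220.] 22.0
shelf [ 402. -487.  220.] 29.0
shelf [560. 115. 220.] 30.0
400 [ 439. -521.  400.] [ 544. -313.  400.] 73.0 123.0
500 [ 399. -462.  500.] [ 561. -116.  500.] 20.0 90.0
600 [ 359. -403.  600.] [579.  81. 600.] -34.0 57.0
700 [ 319. -344.  700.] [596. 278. 700.] -87.0 24.0
800 [ 279. -284.  800.] [614. 475. 800.] -141.0 -9.0
```

```bash
cat > samp.py <<'E'
from h import *
from scipy.spatial.transform import Rotation as R
rng=np.random.default_rng(0); out=[]
o=manip.observe()
out.append(np.r_[o["ee_pos"],o["tcp_rot"],o["joint_positions"]])
for i in range(220):
    th=rng.uniform(-np.pi,np.pi) if i%2 else rng.uniform(-2.2,-.3); r=rng.uniform(350,750); p=np.array([r*np.cos(th),r*np.sin(th),rng.uniform(150,800)])
    rot=(R.from_euler("z",rng.uniform(-3,3))*R.from_rotvec([np.pi,0,0])*R.from_rotvec(rng.normal(0,.4,3)))
    try: q=manip.ik(p,rot.as_rotvec())
    except Exception as e: print(e); break
    if q is not None: out.append(np.r_[p,rot.as_rotvec(),q])
out=np.array(out); print(len(out)); np.save("s.npy",out)
np.set_printoptions(suppress=True,precision=3,linewidth=150); print(out[:12]); print(out[:,6:].min(0),out[:,6:].max(0))
E
python3 samp.py
```

```text
139
[[ 160.339 -603.652  241.518   -3.114   -0.407    0.       1.417    0.508   -0.237    1.501    0.126    1.149   -0.155]
 [ 251.34  -382.771  176.633   -0.419   -2.931   -0.287    1.54     0.602   -0.948    1.814    0.409    1.237    1.721]
 [-439.133 -435.195  570.673    2.624    1.544   -0.446    2.297    0.257    0.016    1.048    0.019    1.54     1.807]
 [ 380.504 -477.012  597.49     2.788   -1.102    0.276    0.923    0.314   -0.156    0.873    0.097    1.737   -1.517]
 [ 201.152 -505.804  728.167    1.471    2.208   -0.975    0.991    0.017   -0.226    1.132    0.612    1.501    1.275]
 [ 150.092 -651.463  299.917    0.346    2.687    0.373    1.983    0.823   -1.072    1.155    0.211    1.499    2.392]
 [ 410.934  227.032  586.797   -2.617    1.258   -0.824   -1.539   -0.06     0.55     1.464    0.559    1.517    2.859]
 [ 386.631 -608.406  436.245    0.166    2.545   -1.121    1.218    0.21    -0.487    1.802    1.024    0.51     1.463]
 [ 632.62  -162.238  473.325    2.737    0.87    -0.184    0.42     0.559   -0.818    0.939    0.693    1.877   -1.108]
 [ 477.687 -542.484  224.706   -2.027   -1.878   -1.033    1.361    0.985   -0.74     0.958   -0.111    1.571    0.759]
 [ 123.592 -425.358  671.222    1.247    2.409   -0.088    1.738   -0.007   -0.25     1.13    -0.329    1.718    2.005]
 [-332.341  153.801  625.804   -2.891   -0.962    0.416    2.542   -0.226    0.732    1.314    0.091    1.721    2.38 ]]
[-2.475 -0.234 -1.394  0.397 -1.339  0.231 -2.865] [3.069 1.31  1.153 2.295 3.173 1.959 2.874]
```

```bash
cat > kin.py <<'E'
import numpy as np
from scipy.spatial.transform import Rotation as R
def fk(x,Q,full=False):
    x=x.reshape(8,6); N=len(Q); Rt=np.tile(np.eye(3),(N,1,1)); t=np.zeros((N,3)); pts=[]; ax=[]
    for i in range(7):
        w=x[i,:3]/np.linalg.norm(x[i,:3]); p=x[i,3:]
        pts.append(np.einsum("nij,j->ni",Rt,p)+t); ax.append(np.einsum("nij,j->ni",Rt,w))
        Ri=R.from_rotvec(Q[:,i:i+1]*w).as_matrix()
        t=t+np.einsum("nij,nj->ni",Rt,p-np.einsum("nij,j->ni",Ri,p)); Rt=Rt@Ri
    M=R.from_rotvec(x[7,:3]).as_matrix()
    P=np.einsum("nij,j->ni",Rt,x[7,3:])+t; Rt=Rt@M
    return (P,Rt,pts,ax) if full else (P,Rt)
E
cat > fitk.py <<'E'
from kin import *
from scipy.optimize import least_squares
D=np.load("s.npy"); Q=D[:,6:]; P=D[:,:3]; RR=R.from_rotvec(D[:,3:6]).as_matrix()
def res(x):
    p,r=fk(x,Q); return np.r_[((p-P)/100).ravel(),(r-RR).ravel(), 0.0003*(x-x0)]
best=None
import itertools
for s in itertools.product([1,-1],[1,-1],[1,-1]):
    x0=np.array([[0,0,-1,0,0,0],[0,s[0],0,0,0,3.],[0,0,s[1],0,0,4],[0,s[0],0,0,0,7],[0,0,s[1],0,0,8],[0,s[0],0,0,0,10],[0,0,s[1],0,0,11],[0,0,0.01,0,0,12.]],float)
    x0[:,3:]*=100
    sc=np.tile([1,1,1,100,100,100],8)
    r=least_squares(res,x0.ravel(),x_scale=sc,max_nfev=300)
    print(s,r.cost)
    if best is None or r.cost<best.cost: best=r
    if r.cost<.05: break
np.save("k.npy",best.x); np.set_printoptions(suppress=True,precision=3); print(best.x.reshape(8,6))
p,r=fk(best.x,Q); print(np.abs(p-P).max())
E
python3 fitk.py
```

```text
Traceback (most recent call last):
  File "fitk.py", line 12, in <module>
    r=least_squares(res,x0.ravel(),x_scale=sc,max_nfev=300)
  File "fitk.py", line 5, in res
    p,r=fk(x,Q); return np.r_[((p-P)/100).ravel(),(r-RR).ravel(), 0.0003*(x-x0)]
                                                                          ~^~~
ValueError: operands could not be broadcast together with shapes (48,) (8,6)
```

```bash
sed -i 's/0.0003\*(x-x0)/0.0003*(x-x0.ravel())\/sc/' fitk.py; time timeout 500 python3 fitk.py
```

```text
(1, 1, 1) 243.16795797209306
(1, 1, -1) 243.16795797209306
(1, -1, 1) 9.455430164139028e-07
[[  -0.      -0.      -1.      -0.      -0.      -0.   ]
 [   0.       1.       0.       0.       0.     244.3  ]
 [  -0.      -0.      -1.      -0.      -5.5    400.   ]
 [   0.       1.      -0.       0.      -0.     822.075]
 [  -0.      -0.      -1.      -0.     -24.1    800.   ]
 [   0.       1.      -0.       0.       0.    1204.138]
 [  -0.      -0.      -1.      -0.     -24.45  1100.   ]
 [  -0.       0.       1.571   -0.     -24.45  1552.528]]
7.683768217248144e-06
real	0m10.082s
user	0m37.777s
sys	0m0.176s
```

```bash
python3 - <<'E'
from h import *
n=np.array([.967,-.253]); t=np.array([.253,.967])
def nt(p): return np.r_[n@p[:2],t@p[:2],p[2]].round(0)
for c in("top","scene"):
    K,E=P(c); print(c,"cam",-E[:3,:3].T@E[:3,3])
# edges: for pixel points, table of n,t by z
E={"sill top R":("top",(517,104)),"sill top L":("top",(0,42)),"sill sc far":("scene",(209,84)),"sill sc mid":("scene",(192,198)),"sill sc near":("scene",(152,399)),
"mon top":("top",(207,213)),"mon top2":("top",(145,195)),"mon sc":("scene",(378,180)),"mon sc2":("scene",(398,232)),"scrR top":("top",(350,320)),"scr sc":("scene",(425,2)),"scr sc2":("scene",(638,243))}
for k,(c,uv) in E.items():
    print(k,[tuple(nt(back(c,uv,z))[:2]) for z in (300,360,400,450,500,550)])
E
```

```text
top cam [ 200.18536572 -167.51704631  997.11772792]
scene cam [611.20643245 446.16149894 785.28847106]
sill top R [(np.float64(612.0), np.float64(-444.0)), (np.float64(580.0), np.float64(-416.0)), (np.float64(558.0), np.float64(-396.0)), (np.float64(531.0), np.float64(-373.0)), (np.float64(504.0), np.float64(-349.0)), (np.float64(477.0), np.float64(-325.0))]
sill top L [(np.float64(596.0), np.float64(561.0)), (np.float64(565.0), np.float64(503.0)), (np.float64(544.0), np.float64(464.0)), (np.float64(518.0), np.float64(416.0)), (np.float64(493.0), np.float64(368.0)), (np.float64(467.0), np.float64(320.0))]
sill sc far [(np.float64(625.0), np.float64(-364.0)), (np.float64(606.0), np.float64(-247.0)), (np.float64(594.0), np.float64(-168.0)), (np.float64(579.0), np.float64(-70.0)), (np.float64(564.0), np.float64(27.0)), (np.float64(549.0), np.float64(125.0))]
sill sc mid [(np.float64(624.0), np.float64(42.0)), (np.float64(606.0), np.float64(109.0)), (np.float64(594.0), np.float64(154.0)), (np.float64(579.0), np.float64(210.0)), (np.float64(564.0), np.float64(266.0)), (np.float64(549.0), 
[... 1314 characters left out ...]
p.float64(183.0), np.float64(-177.0)), (np.float64(186.0), np.float64(-173.0)), (np.float64(191.0), np.float64(-168.0)), (np.float64(195.0), np.float64(-162.0)), (np.float64(199.0), np.float64(-157.0))]
scr sc [(np.float64(-74.0), np.float64(-893.0)), (np.float64(-6.0), np.float64(-710.0)), (np.float64(40.0), np.float64(-588.0)), (np.float64(96.0), np.float64(-436.0)), (np.float64(153.0), np.float64(-284.0)), (np.float64(210.0), np.float64(-131.0))]
scr sc2 [(np.float64(-70.0), np.float64(216.0)), (np.float64(-2.0), np.float64(262.0)), (np.float64(43.0), np.float64(293.0)), (np.float64(100.0), np.float64(331.0)), (np.float64(156.0), np.float64(369.0)), (np.float64(212.0), np.float64(407.0))]
```

```bash
cat > plan.py <<'E'
from kin import *
from scipy.optimize import least_squares
X=np.load("k.npy")
LO=np.array([-3.08,-.24,-1.43,0,-1.52,.17,-2.89])+.06; HI=np.array([3.08,2.05,1.35,2.5,4.66,1.96,2.89])-.06
N=np.array([.967,-.253,0]);T=np.array([.253,.967,0])
def rot(a):
    y=np.array([np.cos(a),np.sin(a),0]); z=np.array([0,0,-1.]); return np.c_[np.cross(y,z),y,z]
def solve(p,a,q0,w=.03,qp=None):
    Rm=rot(a); qp=q0 if qp is None else qp
    def f(q):
        P,r=fk(X,q[None]); return np.r_[(P[0]-p)/100,(r[0]-Rm).ravel(), w*(q-qp)*np.array([.3,.3,2,.3,.3,.3,.3])]
    def g(q): 
        P,r=fk(X,q[None]); return np.r_[(P[0]-p)/100,(r[0]-Rm).ravel(),1e-6*(q-r1.x)]
    r1=least_squares(f,np.clip(q0,LO+.01,HI-.01),bounds=(LO,HI)); r2=least_squares(g,r1.x,bounds=(LO,HI),xtol=1e-12,ftol=1e-12)
    P,r=fk(X,r2.x[None]); e=np.abs(P[0]-p).max()+100*np.abs(r[0]-Rm).max()
    return r2.x,e
def links(Q):
    P,r,pts,ax=fk(X,Q,True); S=pts[1];E=pts[3];W=pts[5]; return S,E,W,P
BOX=[("screen",(185,-172,-10),(215,420,550)),("column",(225,70,-10),(327,215,362)),("shelf",(358,-490,200),(520,300,221)),("wall",(600,-600,-10),(700,500,1500))]
def clear(Q,verbose=True):
    S,E,W,P=links(np.atleast_2d(Q)); out={}
    for nm,a,b,rad in(("upper",S,E,65),("fore",E,W,60),("hand",W,P,50)):
        s=np.linspace(0,1,40)[None,:,None]; 
        if nm=="hand": s=s*0.75
        pt=a[:,None]+(b-a)[:,None]*s; c=np.stack([pt@N,pt@T,pt[...,2]],-1)
        for bn,l,h in BOX:
            d=np.linalg.norm(np.maximum(np.maximum(np.array(l)-c,c-np.array(h)),0),axis=-1).min()-rad
            out[nm,bn]=round(d)
    return out
def seg(a,b,n=30): return a+(b-a)*np.linspace(0,1,n)[:,None]
PAD=np.array([420.2,-34.3]);MAT=np.array([357.3,-284.2]);CASE=np.array([414.2,-324.9]);CY=-.74
ASIDE=np.array([392.,-158.])
E
cat > p1.py <<'E'
from plan import *
np.set_printoptions(suppress=True,precision=3,linewidth=150)
q0=np.array([1.417,.507,-.238,1.5,.126,1.149,-.155])
for nm,xy,zs in(("can",MAT,(450,311)),("aside",ASIDE,(450,307)),("case",CASE,(450,234)),("pad",PAD,(450,243))):
    for a in np.arange(-np.pi,np.pi,np.pi/6) if nm not in("case",) else (CY,CY+np.pi):
        th=-np.arctan2(xy[1],xy[0]); qq=np.array([th,.5,0,1.4,0,1.2,0]); o=[]
        best=None
        for j7 in(-2,-1,0,1,2):
            qq[6]=j7; q,e=solve(np.r_[xy,zs[0]],a,qq,qp=np.r_[th,.5,0,1.4,0,1.2,0])
            if e<.01 and (best is None or np.abs(q[2])+np.abs(q[6])*.2<np.abs(best[2])+abs(best[6])*.2): best=q
        if best is None: continue
        q2,e2=solve(np.r_[xy,zs[1]],a,best); c=clear(seg(best,q2)); k=min(c,key=c.get)
        print(nm,round(a,2),best,q2[[2,4,6]],round(e2,4),k,c[k])
E
python3 p1.py
```

```text
can -3.14 [ 0.611  0.129  0.009  1.491 -0.001  1.521 -2.522] [ 0.008 -0.002 -2.521] 0.0 ('upper', 'screen') 65
can -2.62 [ 0.613  0.129  0.006  1.491 -0.001  1.521 -1.999] [ 0.006 -0.001 -1.998] 0.0 ('upper', 'screen') 65
can -2.09 [ 0.615  0.129  0.004  1.491 -0.001  1.521 -1.475] [ 0.004 -0.001 -1.475] 0.0 ('upper', 'screen') 65
can -1.57 [ 0.616  0.129  0.002  1.491 -0.     1.521 -0.952] [ 0.002 -0.    -0.952] 0.0 ('upper', 'screen') 65
can -1.05 [ 0.618  0.129  0.001  1.491 -0.     1.521 -0.429] [ 0.    -0.    -0.429] 0.0 ('upper', 'screen') 65
can -0.52 [ 0.619  0.129 -0.001  1.491  0.     1.521  0.095] [-0.002  0.     0.094] 0.0 ('upper', 'screen') 65
can -0.0 [ 0.621  0.129 -0.003  1.491  0.     1.521  0.618] [-0.003  0.001  0.618] 0.0 ('upper', 'screen') 65
can 0.52 [ 0.623  0.129 -0.005  1.491  0.001  1.521  1.141] [-0.005  0.001  1.141] 0.0 ('upper', 'screen') 65
can 1.05 [ 0.624  0.129 -0.007  1.491  0.001  1.521  1.664] [-0.007  0.001  1.664] 0.0 ('upper', 'screen') 65
can 1.57 [ 0.626  0.129 -0.009  1.491  0.001  1.521  2.188] [-0.009  0.002  2.187] 0.0 ('upper', 'screen
[... 2294 characters left out ...]
  ] [-0.   0.  -0.5] 0.0 ('hand', 'column') 36
pad -0.0 [ 0.025  0.068 -0.001  1.561  0.     1.512  0.023] [-0.002  0.     0.023] 0.0 ('hand', 'column') 36
pad 0.52 [ 0.026  0.068 -0.002  1.561  0.     1.512  0.547] [-0.003  0.001  0.546] 0.0 ('hand', 'column') 36
pad 1.05 [ 0.027  0.068 -0.003  1.561  0.     1.512  1.07 ] [-0.004  0.001  1.07 ] 0.0 ('hand', 'column') 36
pad 1.57 [ 0.028  0.068 -0.005  1.561  0.     1.512  1.594] [-0.005  0.001  1.593] 0.0 ('hand', 'column') 36
pad 2.09 [ 0.029  0.068 -0.006  1.561  0.     1.512  2.117] [-0.006  0.001  2.116] 0.0 ('hand', 'column') 36
pad 2.62 [ 0.03   0.068 -0.007  1.561  0.001  1.512  2.641] [-0.008  0.002  2.639] 0.0 ('hand', 'column') 36
```

```bash
cat > p2.py <<'E'
from plan import *
np.set_printoptions(suppress=True,precision=3,linewidth=150)
for nm,xy,a,zs in(("can",MAT,-.74,(450,311)),("aside",ASIDE,-.5,(450,307)),("case",CASE,CY,(450,234)),("pad",PAD,0,(450,243))):
    th=-np.arctan2(xy[1],xy[0])
    for j3 in(-1.3,-1.1,-.9,-.7,-.4,0,.4,.7,1):
        qq=np.array([th-j3*.8,.5,j3,1.4,0,1.2,-.1])
        q,e=solve(np.r_[xy,zs[0]],a,qq,w=.3,qp=qq); q2,e2=solve(np.r_[xy,zs[1]],a,q)
        c=clear(seg(q,q2)); print(nm,j3,q,q2[2],round(e+e2,3),{k:v for k,v in c.items() if v<100})
E
python3 p2.py
```

```text
can -1.3 [ 1.56   0.277 -1.285  1.482  0.266  1.579 -0.452] -1.2831872937284607 0.0 {('upper', 'screen'): 88}
can -1.1 [ 1.459  0.222 -1.091  1.483  0.196  1.555 -0.365] -1.089602857931161 0.0 {('upper', 'screen'): 85}
can -0.9 [ 1.33   0.185 -0.893  1.484  0.144  1.541 -0.299] -0.8928902700333412 0.0 {('upper', 'screen'): 82}
can -0.7 [ 1.185  0.16  -0.696  1.485  0.103  1.533 -0.249] -0.6956532002464562 0.0 {('upper', 'screen'): 78}
can -0.4 [ 0.95   0.139 -0.4    1.488  0.054  1.526 -0.189] -0.39995786132824357 0.0 {('upper', 'screen'): 73}
can 0 [ 0.619  0.129 -0.001  1.491  0.     1.521 -0.122] -0.0010891638558092093 0.0 {('upper', 'screen'): 65}
can 0.4 [ 0.288  0.137  0.399  1.495 -0.053  1.52  -0.054] 0.3984821462161115 0.0 {('upper', 'screen'): 56}
can 0.7 [ 0.053  0.158  0.698  1.497 -0.102  1.523  0.01 ] 0.6972860531353194 0.0 {('upper', 'screen'): 45}
can 1 [-0.153  0.203  0.994  1.499 -0.17   1.532  0.098] 0.9925427024792924 0.0 {('upper', 'screen'): 29}
aside -1.3 [ 1.385  0.18  -1.289  1.55   0.173  1.542 -0.404] -1.2864087665981991 0.0 {('upper', 'screen'): 77}
aside 
[... 3491 characters left out ...]
.068 -0.002  1.561  0.     1.512  0.023] -0.0018419079301851948 0.0 {('upper', 'screen'): 61, ('fore', 'screen'): 88, ('hand', 'column'): 36, ('hand', 'shelf'): 59}
pad 0.4 [-0.336  0.071  0.398  1.565 -0.028  1.511  0.062] 0.39739875934455715 0.0 {('upper', 'screen'): 64, ('fore', 'screen'): 87, ('hand', 'column'): 37, ('hand', 'shelf'): 59}
pad 0.7 [-0.6    0.083  0.698  1.567 -0.053  1.511  0.099] 0.6962679448296505 0.0 {('upper', 'screen'): 64, ('fore', 'screen'): 86, ('hand', 'column'): 38, ('hand', 'shelf'): 59}
pad 1 [-0.843  0.11   0.997  1.569 -0.092  1.513  0.156] 0.9928799027912772 0.0 {('upper', 'screen'): 63, ('fore', 'screen'): 84, ('hand', 'column'): 39, ('hand', 'shelf'): 59}
```

```bash
cat >> plan.py <<'E'
def qat(xy,z,a,j3=-.7):
    th=-np.arctan2(xy[1],xy[0]); qq=np.array([th-j3*.8,.4,j3,1.45,.1,1.3,-.2])
    q,e=solve(np.r_[xy,z],a,qq,w=.3,qp=qq); assert e<.02,e; return q
E
python3 - <<'E'
from h import *; from plan import *
q=manip.observe()["joint_positions"]
l,e=solve(np.array([160.3,-603.6,430]),-1.83,q) if 0 else (None,0)
r=R.from_rotvec(manip.observe()["tcp_rot"]).as_matrix(); a=np.arctan2(r[1,1],r[0,1]); print("jaw",a)
l,e=solve(np.array([160.3,-603.6,430]),a,q); print(e,l)
h=qat(MAT,400,CY); print(h, clear(np.r_[seg(q,l),seg(l,h)]))
manip.goto_joints(l); manip.goto_joints(h)
o=manip.observe(); print(o["time_s"],o["ee_pos"],o["joint_positions"],o["ft_force"],o["finger_gap"])
pic("top","t1"); pic("scene","s1")
E
```

```text
jaw -1.311054788289204
1.3630567657766601e-12 [ 1.40194309  0.43722321 -0.23730093  1.11144493  0.09975773  1.60356461
 -0.12153045]
[ 1.19069706  0.17266276 -0.70118902  1.60509636  0.11261448  1.40505955
 -0.26177284] {('upper', 'screen'): 50, ('upper', 'column'): 165, ('upper', 'shelf'): 290, ('upper', 'wall'): 424, ('fore', 'screen'): 160, ('fore', 'column'): 394, ('fore', 'shelf'): 312, ('fore', 'wall'): 115, ('hand', 'screen'): 154, ('hand', 'column'): 243, ('hand', 'shelf'): 77, ('hand', 'wall'): 125}
2.2833 [ 356.7974614  -285.84864147  399.82755872] [ 1.19164286  0.17380772 -0.69900892  1.6041109   0.11313609  1.40505222
 -0.26162507] [0.74525772 0.0112354  0.76229886] 85.9423557593122
```

View pics/t1.png

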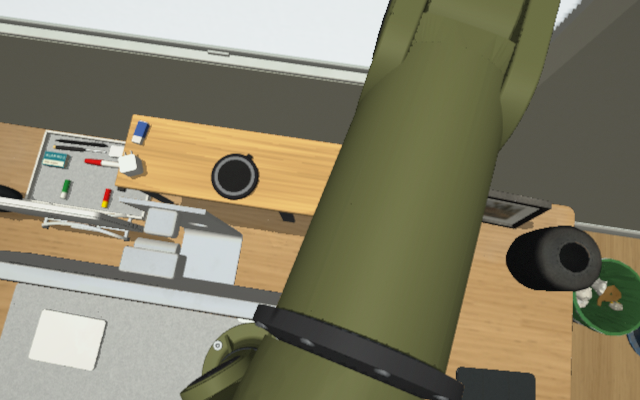

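View pics/s1.png

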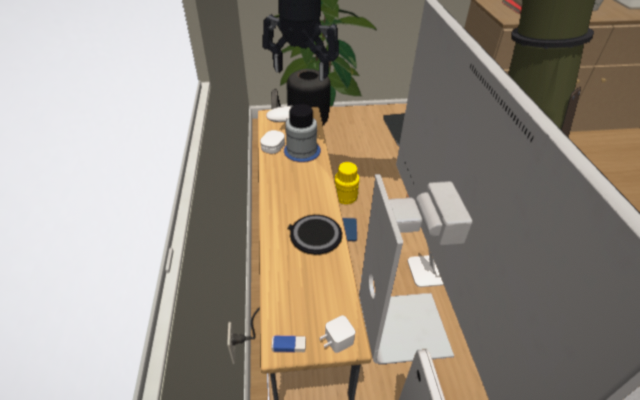

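```bash
python3 - <<'E'
from h import *
u=np.array([np.cos(-.74),np.sin(-.74),0])
for s in(-43,43): print(proj("scene",np.array([356.8,-285.8,393])+s*u))
S=cv2.imread("pics/s1.png"); cv2.imwrite("pics/s1c.png",cv2.resize(S[0:170,230:370],None,fx=3.5,fy=3.5,interpolation=2))
E
```

```text
[320.92497983  82.90836607]
[281.02896456  75.15694272]
```

View pics/s1c.png

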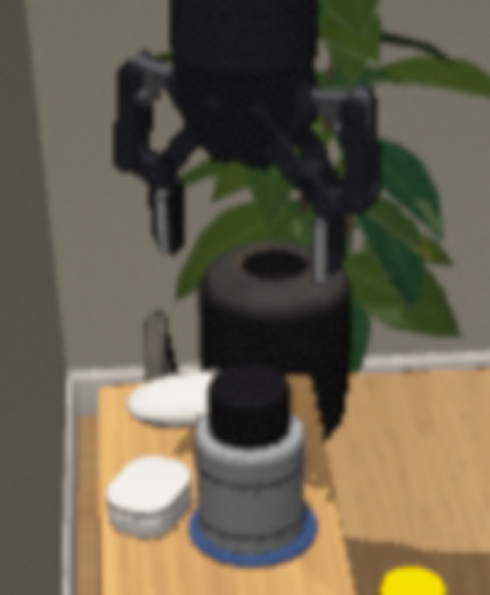

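```bash
python3 - <<'E'
from h import *; from plan import *
r=R.from_matrix(rot(CY)).as_rotvec()
print(manip.move_linear([*MAT,310],r,vel=100,threshold=8))
o=manip.observe(); print(o["time_s"],o["ee_pos"],o["ft_force"],o["joint_positions"][2])
manip.move_gripper(44,40); o=manip.observe(); print(o["finger_gap"],o["ft_force"],o["ee_pos"])
manip.move_linear([*MAT,330],r,vel=60); o=manip.observe(); print(o["time_s"],o["finger_gap"],o["ft_force"],o["ee_pos"],o["joint_positions"])
pic("scene","s2",(230,0,370,170),3.5)
E
```

```text
False
3.4333 [ 357.64004869 -284.35217796  310.51653986] [-0.43879835 -0.60193021  0.71425987] -0.6965547915636832
48.61794608923645 [-1.81054203  0.51142276  5.20475226] [ 357.3892343 -284.2328598  310.65519  ]
4.35 48.93532877485654 [-0.45725551 -0.13189585 -3.75228656] [ 357.3606605  -284.24114663  330.17075486] [ 1.17870477  0.20995407 -0.69859794  1.75485223  0.14295582  1.2278246
 -0.29733967]
```

View pics/s2.png

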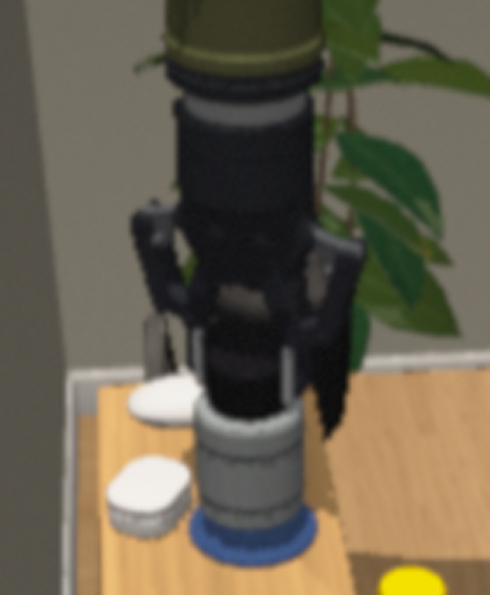

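```bash
python3 - <<'E'
from h import *; from plan import *
r=R.from_matrix(rot(CY)).as_rotvec()
manip.move_linear([*MAT,390],r,vel=120)
q=manip.observe()["joint_positions"]; h=qat(ASIDE,390,CY); print(h-q, min(clear(seg(q,h)).values()))
manip.goto_joints(h); o=manip.observe(); print(o["time_s"],o["ee_pos"],o["finger_gap"])
print(manip.move_linear([*ASIDE,314],r,vel=100)); 
o0=manip.observe(); print(manip.move_linear([*ASIDE,305],r,vel=20,threshold=5)); o=manip.observe(); print(o0["ft_force"],o["ft_force"],o["ee_pos"])
manip.move_gripper(85); manip.wait(.2); o=manip.observe(); print(o["finger_gap"],o["ft_force"])
manip.move_linear([*ASIDE,420],r,vel=150); 
h=qat(CASE,420,CY); q=manip.observe()["joint_positions"]; print(clear(seg(q,h))); manip.goto_joints(h)
o=manip.observe(); print(o["time_s"],o["ee_pos"])
pic("top","t3"); pic("scene","s3")
E
```

```text
[-0.24862512 -0.06752991  0.00220111  0.0662766  -0.04400159 -0.01610515
 -0.2437454 ] 88
5.6333 [ 391.76938433 -157.31365652  389.46773005] 48.74217145845663
False
True
[ 0.16386279  0.14153076 -2.19151952] [-1.11014871 -0.00779004  5.10281268] [ 392.10816326 -158.01569287  306.64861773]
85.09226488075964 [ 1.24920311 -0.0137011  -0.05558553]
{('upper', 'screen'): 57, ('upper', 'column'): 158, ('upper', 'shelf'): 291, ('upper', 'wall'): 425, ('fore', 'screen'): 179, ('fore', 'column'): 366, ('fore', 'shelf'): 487, ('fore', 'wall'): 53, ('hand', 'screen'): 154, ('hand', 'column'): 158, ('hand', 'shelf'): 235, ('hand', 'wall'): 63}
9.2333 [ 414.12359014 -325.09301821  418.97135046]
```

View pics/s3.png

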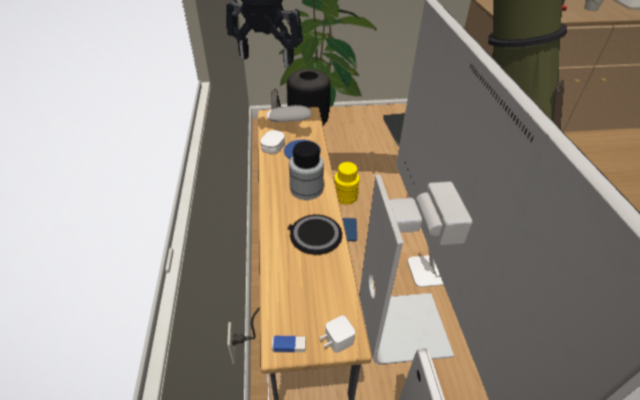

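View pics/t3.png

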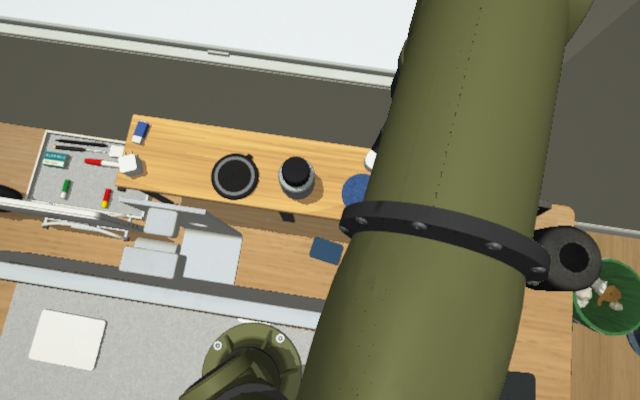

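```bash
python3 - <<'E'
from h import *; from plan import *
S=cv2.imread("pics/s3.png"); T=cv2.imread("pics/t3.png")
C=[circ(MAT,42,224),stadium(CASE,CY,240),stadium(CASE,CY,223),circ(PAD,48,229)]
overlay("scene",C,"o3",(245,100,345,260),3.7,S)
overlay("top",C,"o4",(330,130,400,220),6,T)
a=S.astype(int); m=(a[:,:,0]-a[:,:,2]>40); m[:130]=0;m[170:]=0; m[:,:270]=0; m[:,340:]=0; ys,xs=np.nonzero(m); print(xs.min(),xs.max(),ys.min(),ys.max())
E
```

```text
285 300 141 157
```

View pics/o3.png

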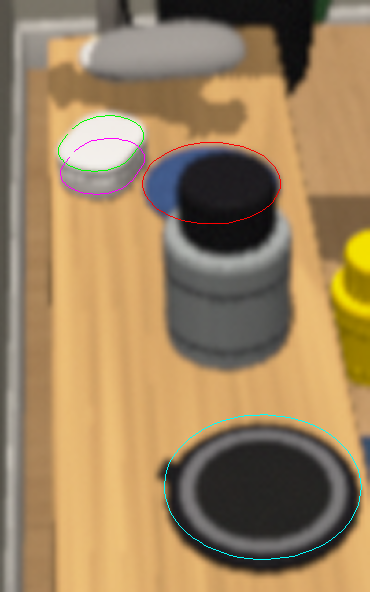

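View pics/o4.png

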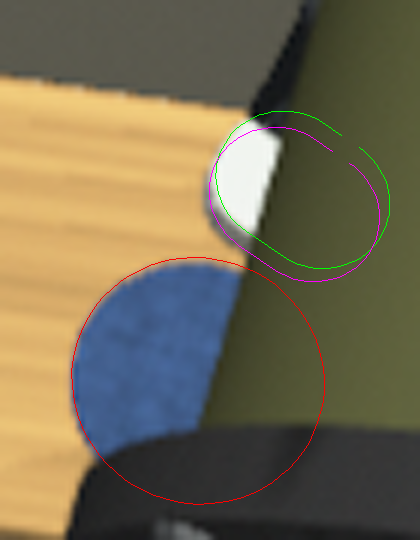

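```bash
python3 - <<'E'
from fit import *
I={"top":cv2.imread("pics/t3.png").astype(int),"scene":cv2.imread("pics/s3.png").astype(int)}
C=lambda x:[circ(x,34,220),circ(x,34,292),circ(x,25,324)]
for n,b in(("top",(272,148,322,206)),("scene",(287,158,332,202))):
    a=I[n]; m=((a[:,:,2]-a[:,:,0])<22)&(a.max(2)<190)
    box=np.zeros((400,640),bool); box[b[1]:b[3],b[0]:b[2]]=1
    m=m&box; r=fitobj(n,a,m.astype(float),~box,C,(5,5),[(392,-158)]); print(n,r.x,r.fun,m.sum())
overlay("top",[circ((392,-158),34,292),circ((392,-158),25,324)],"o5",(260,140,330,210),7,I["top"].astype(np.uint8))
E
```

```text
top [ 390.93127441 -157.29656982] 174.0625 1132
scene [ 391.13044453 -161.89914751] 69.4375 1262
```

View pics/o5.png

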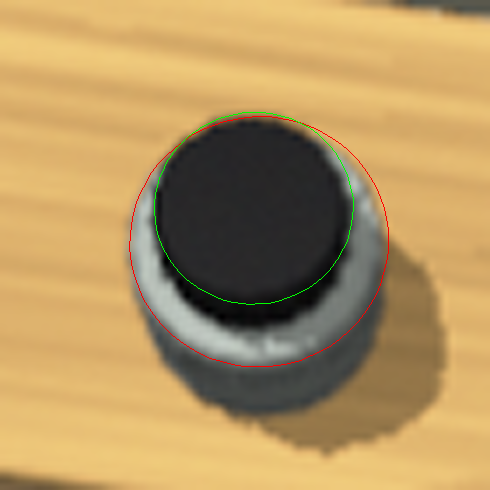

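```bash
sed -i 's/^PAD=.*/PAD=np.array([420.4,-33.5]);MAT=np.array([356.8,-283.8]);CASE=np.array([414.4,-323.8]);CY=-.74/' plan.py; python3 - <<'E'
from h import *; from plan import *
r=R.from_matrix(rot(CY)).as_rotvec()
manip.move_linear([*CASE,280],r,vel=150)
print(manip.move_linear([*CASE,238],r,vel=60,threshold=6)); o=manip.observe(); print(o["ee_pos"],o["ft_force"])
manip.move_gripper(40,30); o=manip.observe(); print(o["finger_gap"],o["ft_force"])
manip.move_linear([*CASE,320],r,vel=100); o=manip.observe(); print(o["time_s"],o["finger_gap"],o["ee_pos"])
pic("scene","s4",(230,40,330,190),3.9)
E
```

```text
False
[ 414.63645188 -323.84403584  238.19528907] [0.29481976 0.77675071 0.52967141]
44.558628378035756 [ 0.28876704 -0.97562421  4.77499332]
12.6833 44.931351111019936 [ 414.02913112 -323.72380194  319.35615077]
```

View pics/s4.png

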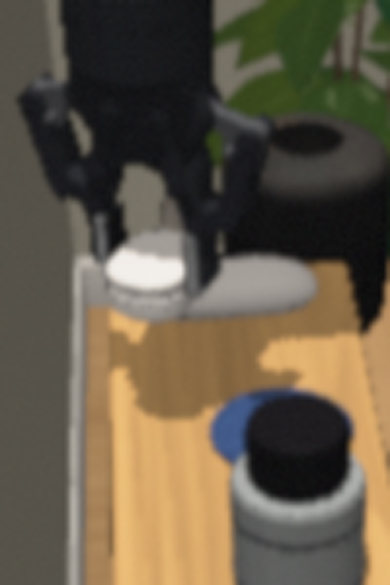

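```bash
python3 - <<'E'
from h import *; from plan import *
a=-.74; r=R.from_matrix(rot(a)).as_rotvec()
manip.move_linear([*CASE,430],r,vel=150)
q=manip.observe()["joint_positions"]; h=qat(PAD,430,a,-.5); print(min(clear(seg(q,h)).items(),key=lambda k:k[1]), [round(x) for x in fk(X,seg(q,h))[0][:,2][::6]])
manip.goto_joints(h); manip.move_linear([*PAD,270],r,vel=150); manip.move_linear([*PAD,251],r,vel=60)
o0=manip.observe(); print(manip.move_linear([*PAD,244.5],r,vel=15,threshold=3)); o=manip.observe(); print(o["time_s"],o0["ft_force"],o["ft_force"],o["ee_pos"],o["finger_gap"])
pic("scene","s5",(270,130,370,280),3.9)
E
```

```text
(('fore', 'wall'), 52) [429, 430, 431, 431, 431]
True
16.7583 [0.53067055 1.02372293 0.10844364] [0.20464907 0.22114057 4.79518314] [420.69701833 -33.47937667 247.39381893] 44.636792952302514
```

View pics/s5.png

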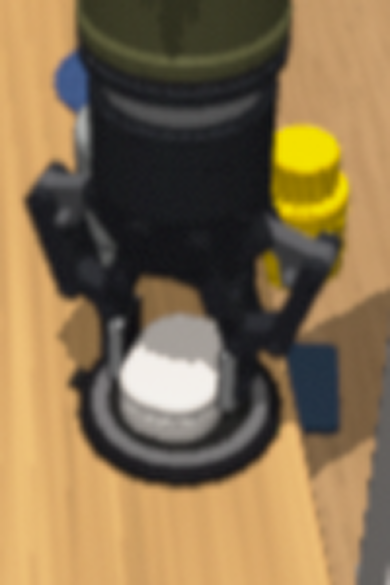

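Contact at the expected height (247.4), and the case looks centred. I'll release it, check it, and go to above the canister.

```bash
python3 - <<'E'
from h import *; from plan import *
r=R.from_matrix(rot(-.74)).as_rotvec()
manip.move_gripper(75); manip.wait(.3)
manip.move_linear([*PAD,420],r,vel=130); manip.wait(.1)
h=qat(ASIDE,420,CY); manip.goto_joints(h); o=manip.observe(); print(o["time_s"],o["ee_pos"])
pic("top","t6",(200,130,420,260),3.5); pic("scene","s6",(270,100,370,260),3.7)
E
```

```text
19.75 [ 391.90604049 -158.00432682  419.79580828]
```

View pics/t6.png

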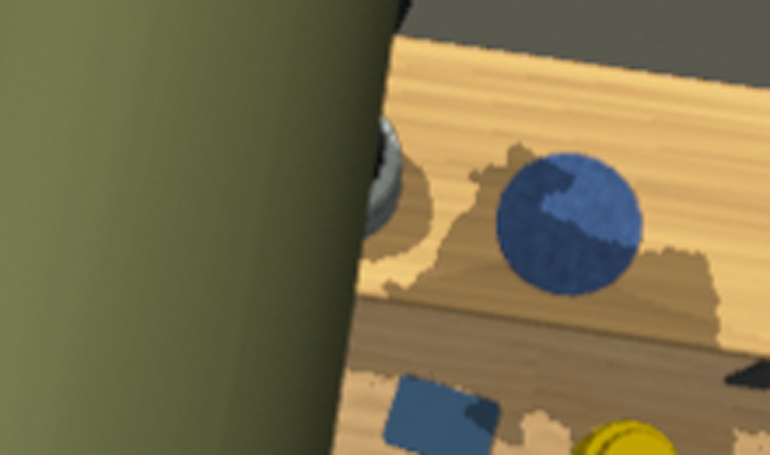

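View pics/s6.png

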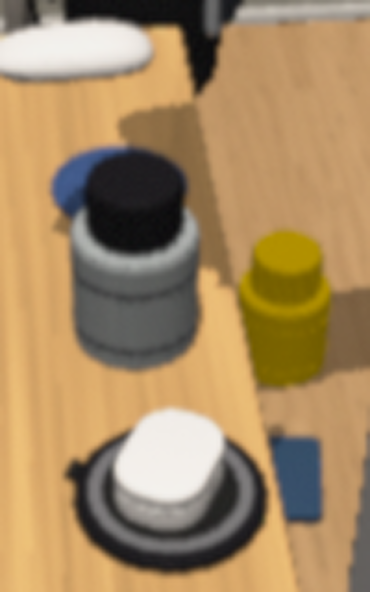

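```bash
python3 - <<'E'
from h import *; from plan import *
print(back("top",(362.7,193.9),224))
r=R.from_matrix(rot(CY)).as_rotvec()
manip.move_gripper(85)
print(manip.move_linear([*ASIDE,307],r,vel=120,threshold=10)); manip.move_gripper(44,40)
o=manip.observe(); print(o["finger_gap"],o["ee_pos"])
manip.move_linear([*ASIDE,330],r,vel=60); manip.move_linear([*ASIDE,390],r,vel=150)
manip.goto_joints(qat(MAT,390,CY)); manip.move_linear([*MAT,318],r,vel=120); 
print(manip.move_linear([*MAT,308],r,vel=20,threshold=5)); o=manip.observe(); print(o["time_s"],o["ee_pos"],o["ft_force"],o["finger_gap"])
manip.move_gripper(85); manip.wait(.2); manip.move_linear([*MAT,420],r,vel=150)
M=np.array([160.3,-603.6]); manip.goto_joints(np.array([1.402,.437,-.237,1.111,.1,1.604,-.12])); manip.wait(.3)
o=manip.observe(); print(o["time_s"],o["ee_pos"],o["ft_force"])
pic("top","t7"); pic("scene","s7")
E
```

```text
[ 355.12730764 -284.11145122  224.        ]
False
48.258687729536135 [ 392.15280525 -158.01730664  307.6795096 ]
True
24.4583 [ 357.02016153 -283.93210194  311.68588984] [-1.00569329  1.03029106  6.37301647] 48.636840064342366
27.6917 [ 160.6571154  -603.23371475  430.66226464] [ 0.51173649 -0.65334482 -0.34207832]
```

View pics/t7.png

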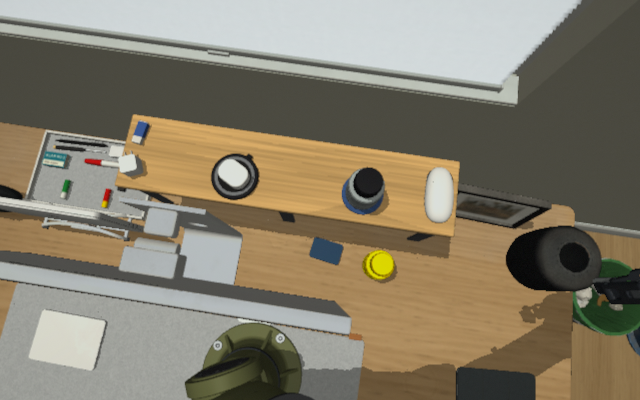

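View pics/s7.png

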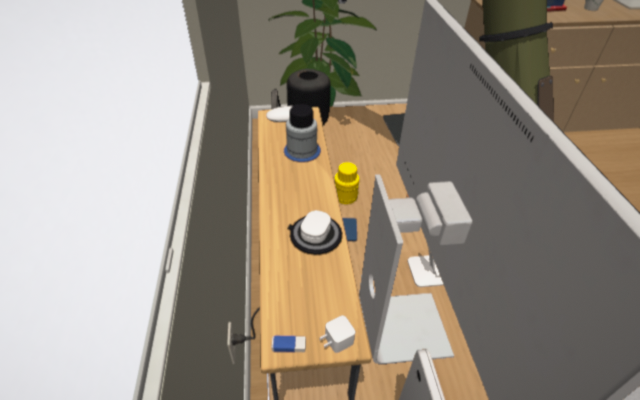

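The canister is back on the blue mat at top (365,188), and the case is on the pad at top (234,174). I'll do one numeric check and then hand the job in.

```bash
python3 - <<'E'
from fit import *
a=cv2.imread("pics/t7.png").astype(int); b=(210,152,258,202); box=np.zeros((400,640),bool); box[b[1]:b[3],b[0]:b[2]]=1
m=(a.min(2)>140)&box; m=cv2.morphologyEx(m.astype(np.uint8),cv2.MORPH_OPEN,np.ones((5,5))).astype(float)
r=fitobj("top",a,m,~box,lambda x:[stadium(x,x[2],232),stadium(x,x[2],249)],(5,5,.3),[(420,-33,-.7)]); print("case",r.x,r.fun,m.sum())
C=[circ((357,-284),25,328),circ((355.5,-284),42,224),circ((357,-284),34,296)]
overlay("top",C,"o7",(335,150,400,220),7,a.astype(np.uint8))
E
```

```text
case [422.64076136 -32.10878967  -0.72368922] 56.4375 597.0
```

View pics/o7.png

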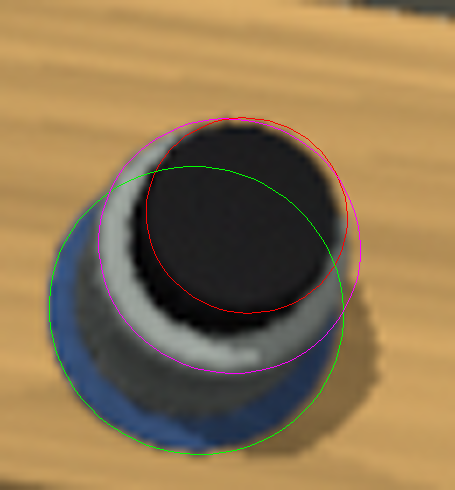

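Case centre is about 3 mm from the pad centre and the canister about 2 mm from the mat centre, both upright.

```bash
python3 -c "
from rig import manip
manip.finish_job()"
```

```text
the job is handed in; nothing more can be done
```

The job is done and handed in at about 28 s of the 64 s allowed. I moved the canister about 130 mm aside on the shelf and let go. I then laid the earbud case lid up on the charging pad and stood the canister back on its blue mat. The yellow look-alike and the other white object on the shelf were not touched.

- **Case:** the last fit in the top picture put it about 3 mm from the pad's centre, and it lies flat. It touched down at the expected height.
- **Canister:** it stands upright within about 2 mm of the mat's centre, and it also touched down at the expected height.
- **Robot:** it was parked clear of everything, with the force reading near zero.

One disagreement: against the canister's known position, the scene camera was off by about 4 mm sideways. I relied mostly on the top camera, which agreed to about 1 mm. No verdict was reported at hand-in, so the result rests on these checks.

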